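# Open the terminal cover of the probe connection box

## Task

The white sliding cover on the grey probe connection box has to come off its terminals. With closed fingertips press the sprung snap tab down until the cover is released and jumps forward, let the tab spring back up, then push the cover by its upright rib off its seat and all the way along onto the box's flat parking deck, until it meets or nearly meets the end stop and lies flat there. Only press and push: do not lift the cover, and leave the screwdriver, ring gauge, loupe and bushing around the box where they are.

Things in the scene. Friction and masses are not known exactly. Their poses are not given: they have to be found in the camera images.
- probe_box: Grey metal box fixed to the plate, 112 x 240 mm. Origin on its underside; it spans x -63..49, y -121..120 mm, z up. Its -y half is the terminal well with the cover's seat, its +y half the flat parking deck, 29.5 mm high. Side walls 34 mm high; beside the seat (y -115..-20) hold-down lips at x -63..-50 and 36..49, top 41.5 mm. End stop: 40 mm high wall, inner face y = 113 mm.
- terminal_cover: White plastic cover, 84 (x) x 92 (y) x 5 mm, about 0.1 kg, axes as the box's; origin: centre of its underside. It slides along the box's +y with about 1 to 1.5 N. In the box's frame it is latched at about (0, -62, 30) mm; once released a spring ejector moves it 18 mm on to y = -44. It is off its seat and the well is open beyond y = 45; at the end stop y = 67 mm.
- cover_rib (a point): Middle of the top edge of the cover's upright push rib, straight above the cover's origin: 50 mm long (x), 7 mm thick (y), standing 15 mm above the plate of the cover, top 50 mm above the work surface. The cover is flat for 42 mm behind the rib (-y side), 35 mm above the work surface: push the rib's -y face from there, fingertips just above the plate.
- tab_pad (a point): Centre of the top of the snap tab's ribbed aluminium pad, 28 (x) x 32 (y) mm, outside the box's -x wall at (-92, -78) mm in the box's frame; top 44 mm above the work surface when out. It goes straight down. Below it is only a 12 mm high foot; the nearest lip of the box is 15 mm from the pad's edge and 41.5 mm high.
- snap_tab (a joint): Travel of the snap tab in m: 0 = out, 0.009 = down at its stop. The cover is released at about 0.005 to 0.006; the tab springs back out when let go. It takes about 3 to 6 N all the way down, the friction of the loaded tooth included; then it meets its rigid stop. Hold it down about half a second while the cover jumps.
- terminal_screwdriver: Bystander: screwdriver with yellow handle, 179 mm long, 20 mm thick, lying on the plate at the box's -x side.
- plain_ring: Bystander: steel ring gauge, 54 mm across, 18 mm high, lying at the box's -y end.
- eye_loupe: Bystander: black waisted loupe, 42 mm across, 39 mm high, standing on the box's +x side.
- bronze_bushing: Bystander: flanged bushing, 31 mm across, 22 mm high, beyond the box's +y end.
Things that resemble listed ones, but are neither listed nor needed, are in the scene too. What is shaped like the terminal_cover but black is not meant.

How it is judged:
By the outcome, as a careful person would: the job done as asked, in the order asked, and still so for the second after the job is handed in, with the robot touching nothing.
It also fails if it takes over 38 s, if anything falls off the work surface, if the arm or the gripper's body presses on something with over 40 N, if the wrist force passes 120 N, or if a joint passes its speed limit or range.

## Robot

A 6-joint arm with a two-finger parallel gripper is mounted at the origin on a cart in front of the work surface, level with it; the furniture and walls round the work are solid. World frame = base frame: x ahead of the robot, y to its left, z up, the work surface at z = 0. Lengths are in m, angles in degrees, forces in N, time in s.
With the tool pointing down it reaches from about 0.325 to 0.775 m from the base axis. Payload 5.5 kg.
Tool frame: the origin (TCP) lies on the centre line of the jaws, within the pads' length; the fingertips stand 19 mm ahead of it and the grasp point (between the pads) is the TCP; z points along the fingers, y is the line along which they close (so a half turn about z gives the same grasp; the last joint's range is limited). The gripper opens to 88 mm and grips with 3 to 60 N. Pads are 20 mm wide; open, the fingers measure 115 mm over their backs; the gripper's body (75 mm by 178 mm) begins 61 mm behind the grasp point.
Start: joints at [60.865, 5.22, 70.514, -0, 104.267, -3.249], TCP at [0.262, 0.54, 0.242] pointing down, gripper open.
Joint ranges: [-164.24, 164.24], [-49.07, 125.15], [9.68, 141.18], [-86.29, 266.29], [3.28, 154.24], [-151.56, 151.56]. Speed limits (degrees/s): [147.25, 147.25, 172.46, 180, 180, 180].

## Interface

Orientations are given as [roll, pitch, yaw] about the fixed x, y, z axes, in that order (R = Rz(yaw) Ry(pitch) Rx(roll)).
In Python, from plant import telemetry, viewer, bot gives the robot as it stands.
- The arm moves only by the tool carry_out, never from a script. Its argument "steps" is a list that holds one entry, the list of rows, each a list of 7 numbers: the finger opening in m, from 0 to 0.0878, then the shift along the world's x, y, z in m, then the turn, a rotation vector about the world's x, y, z in degrees. In form: [[[grip, tx, ty, tz, wx, wy, wz], ...]]. A call has exactly 5 rows; each row is the pose to reach, as a shift and turn from the pose commanded when the call began; what a row does not reach only later rows make up. A row lasts 1/8 s, in which the tool goes at most 62.5 mm and 10.7 degrees, less where a joint would pass 70% of its speed; a pose out of reach is approached as far as the arm can. A call with a gripper value outside its range is refused whole. The fingers move at their own pace and stop on an object; the grip force is fixed at half the most. Time passes only in rows, so rows that repeat a pose let the fingers close, or fill a call up. It gives the time, the measured TCP pose, the force, the opening and the grip force at its end, in the units of the state.
- telemetry.sense(): the state, without advancing time (a new reading comes with each control period).
- viewer.camera(name): name is "scene" or "top" or "wrist"; returns a dict with "image" (384x512x3 uint8, red, green, blue), "mtx" (3x3 intrinsics, pixels), "k1" (the pictures are not rectified: a ray, as slopes to the right and down, at radius r is drawn at 1 + k1 r^2 times it, then the intrinsics apply), "T" (4x4, takes a point from camera to world coordinates); the wrist camera has in their place "tool_from_camera" (4x4, takes a point from camera to tool coordinates, whose origin is the TCP and whose axes are the flange's). Camera axes: x right, y down, z forward; pixel columns grow to the right and rows downward; lengths in m; the calibration is good to about 2 mm. A picture is of the moment at which its call begins: read the wrist's pose just before it. There is no depth.
- bot.close_job(): hands the job in; it is judged then, once.
The state is a dict: "time": time; "qpos": joint angles; "qd": joint speeds; "joint_efforts": joint torques, N m; "position": TCP position; "eef_rot": TCP orientation; "contact_force": force on the tool from outside, world axes, zero at the start; "moment": the same for the moment, N m; "grip_width": finger opening in m; "finger_force": force on a finger pad.
Only numpy, scipy, OpenCV 4.12 (cv2) and the standard library are available. Lean on these libraries where they do the work, as an engineer would, in place of code of your own. Each camera call takes 0.05 s, during which the arm holds its last target. There are 200 camera calls.

## Working session

There is one attempt and no reset: what is moved stays moved. The work goes in short steps, Python scripts to look and compute and a tool call to move; the robot and the scene stay as the last step left them, time stands still between calls to the robot, and variables do not carry over. Pictures are saved under pics/ and viewed, at most 10 in all, crops included, and the job is handed in when it is done.

Besides the shell and the picture viewer there is one more tool, called after "Call:" as name(argument=value, ...) on one line, values as JSON. carry_out: Moves the arm, as the interface text tells. Its arguments: {"type":"object","properties":{"steps":{"type":"array","items":{"type":"array","items":{"type":"array","items":{"type":"number"}}}}},"required":["steps"]}

```bash
mkdir -p pics
cat > h.py <<'E'
import numpy as np, cv2
from plant import telemetry, viewer, bot
def ray(c,uv):
    K=c["mtx"];d=np.array([(uv[0]-K[0,2])/K[0,0],(uv[1]-K[1,2])/K[1,1]]);s=d.copy()
    for _ in range(20): s=d/(1+c["k1"]*(s@s))
    T=c["T"];return T[:3,3],T[:3,:3]@np.array([s[0],s[1],1.])
def onz(c,uv,z):
    o,d=ray(c,uv);return o+d*(z-o[2])/d[2]
def tri(c1,p1,c2,p2):
    o,d=ray(c1,p1);q,e=ray(c2,p2);d=d/np.linalg.norm(d);e=e/np.linalg.norm(e)
    t=np.linalg.lstsq(np.c_[d,-e],q-o,rcond=None)[0];a=o+t[0]*d;b=q+t[1]*e
    return (a+b)/2,np.linalg.norm(a-b)
def proj(c,P):
    p=np.linalg.inv(c["T"])@np.r_[P,1];s=p[:2]/p[2];s=s*(1+c["k1"]*(s@s));K=c["mtx"]
    return np.array([K[0,0]*s[0]+K[0,2],K[1,1]*s[1]+K[1,2]])
def save(c,n): np.savez('pics/'+n+'.npz',**{k:c[k] for k in c}); cv2.imwrite('pics/'+n+'.png',c["image"][:,:,::-1])
def load(n):
    d=np.load('pics/'+n+'.npz');return {k:d[k] for k in d}
E
python3 - <<'E'
from h import *
for n in("scene","top"):
    c=viewer.camera(n);save(c,n);print(n,c["T"][:3,3].round(3),c["T"][:3,2].round(2),c["k1"])
s=telemetry.sense();print(s["time"],s["position"],s["eef_rot"],s["contact_force"],s["grip_width"])
E
```

```text
scene [-0.296 -0.548  0.469] [ 0.76  0.53 -0.38] 0.028606777004032153
top [0.415 0.007 1.02 ] [ 0.12  0.   -0.99] -0.06874564111218756
0.1 [0.2618541  0.53959535 0.24065367] [-1.79903237e+02 -3.69353264e-03  1.54111761e+02] [-0.04568439  0.00898223  0.172669  ] 0.0878669048165329
```

View pics/scene.png

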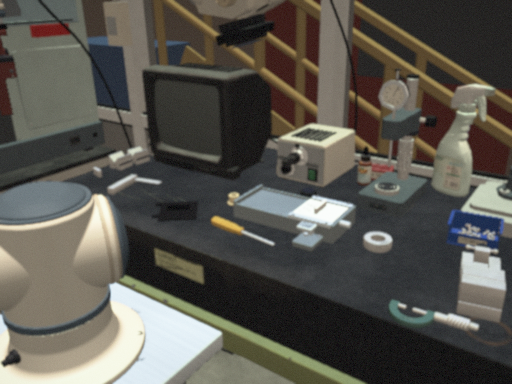

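View pics/top.png

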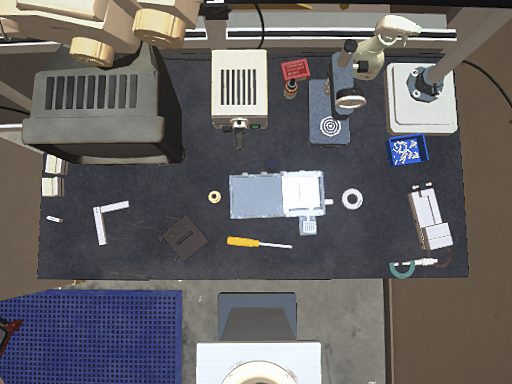

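The scene view shows the grey box at (295,210), the white cover at (322,207) and the tab pad at (308,238). In the top view the cover is at (303,194) and the pad at (308,227). The black look-alike at (184,238) is not meant. I'll enlarge the top view to confirm.

Run:
```python
from h import *
c=load("top");im=c["image"]
cv2.imwrite('pics/topcrop.png',cv2.resize(im[155:260,205:375],None,fx=4.7,fy=4.7,interpolation=cv2.INTER_CUBIC)[:,:,::-1])
c=load("scene");im=c["image"]
cv2.imwrite('pics/scenecrop.png',cv2.resize(im[165:265,205:365],None,fx=5,fy=5,interpolation=cv2.INTER_CUBIC)[:,:,::-1])
```

```text
(no output)
```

View pics/topcrop.png

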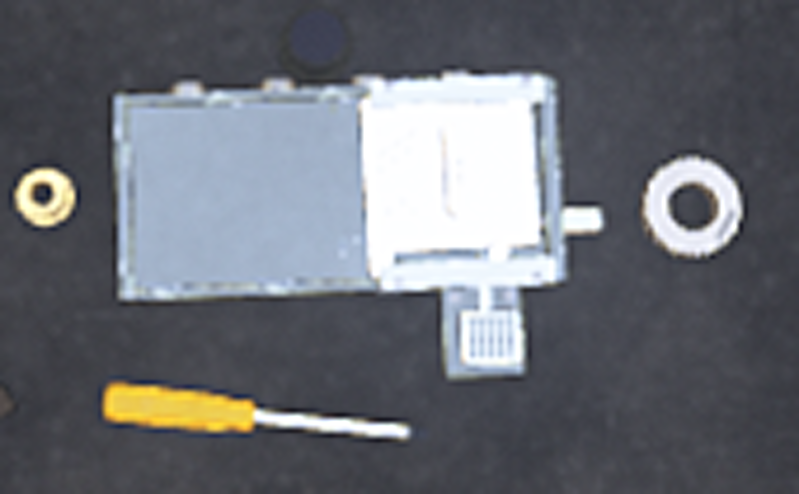

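View pics/scenecrop.png

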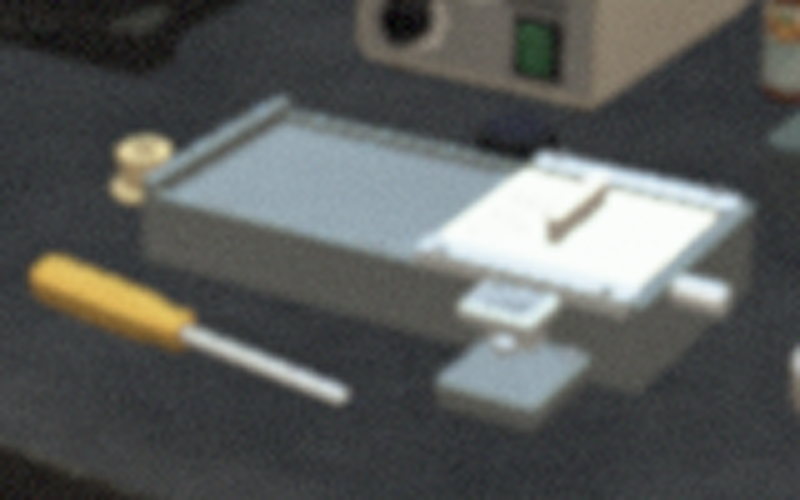

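The pad is at (309,226) in the top view and (307,226) in the scene view. The rib is at (300,191) and (321,205). The white cover on the grey box is the one meant. Loupe (top ~(272,163)), ring, bushing and screwdriver are all clear of the box.

Run:
```python
from h import *
t=load("top");s=load("scene")
T=lambda u,v:(205+(u+.5)/4.7-.5,155+(v+.5)/4.7-.5)
S=lambda u,v:(205+(u+.5)/5-.5,165+(v+.5)/5-.5)
for n,a,b in(("pad",(490,336),(508,303)),("rib",(446,170),(579,203))):
    p,e=tri(t,T(*a),s,S(*b));print(n,p.round(4),e.round(4))
cs=[onz(t,T(*a),z)[:2] for a,z in(((116,92),.04),((121,298),.04),((563,285),.0415),((553,76),.0415))]
print(np.round(cs,4))
print('edges',[np.linalg.norm(cs[i]-cs[(i+1)%4]).round(4) for i in range(4)])
L=(cs[0]+cs[1])/2-(cs[2]+cs[3])/2;print('yaw',np.degrees(np.arctan2(-L[0],L[1])))
print('pad on .044',onz(t,T(490,336),.044).round(4),'rib on .05',onz(t,T(446,170),.05).round(4))
for n,p,z in(("loupe",(316,38),.039),("ring",(694,206),.018),("screw tip",(408,432),.005)): print(n,onz(t,T(*p),z).round(3))
```

```text
pad [ 0.4478 -0.1293  0.0413] 0.0022
rib [ 0.5384 -0.109   0.0442] 0.0065
[[ 0.5813  0.0724]
 [ 0.469   0.0696]
 [ 0.4743 -0.1683]
 [ 0.5883 -0.166 ]]
edges [np.float64(0.1123), np.float64(0.2379), np.float64(0.1141), np.float64(0.2385)]
yaw 1.4734300736029207
pad on .044 [ 0.4471 -0.128   0.044 ] rib on .05 [ 0.536  -0.1055  0.05  ]
loupe [ 0.611 -0.037  0.039]
ring [ 0.519 -0.247  0.018]
screw tip [ 0.396 -0.087  0.005]
```

Box yaw is about 1.4° with its origin near (0.535, -0.047). The box edges measure 112–114 × 238 mm and the pad sits where the text predicts. I'm moving now, with the fingers closed and a tool yaw of about 91.4°.

Call:
carry_out(steps=[[[0,0.0165,-0.06,0,0,0,-10],[0,0.033,-0.12,0,0,0,-20],[0,0.0495,-0.18,0,0,0,-30],[0,0.066,-0.24,0,0,0,-40],[0,0.0825,-0.3,0,0,0,-50]]])

```text
time: 0.72
position: [0.3444, 0.2379, 0.2412]
eef_rot: [-180.0, 0.0, 103.8]
contact_force: [0.6, 1.3, -0.7]
grip_width: 0.0415
finger_force: 0.0
```

Call:
carry_out(steps=[[[0,0.0165,-0.06,0,0,0,-6],[0,0.033,-0.12,0,0,0,-12.7],[0,0.0495,-0.18,-0.02,0,0,-12.7],[0,0.066,-0.24,-0.04,0,0,-12.7],[0,0.0825,-0.3,-0.06,0,0,-12.7]]])

```text
time: 1.35
position: [0.4248, -0.0543, 0.1835]
eef_rot: [180.0, -0.0, 91.4]
contact_force: [0.5, -0.4, 1.0]
grip_width: 0.0004
finger_force: 0.0
```

Call:
carry_out(steps=[[[0,0.01,-0.035,-0.03,0,0,0],[0,0.019,-0.068,-0.06,0,0,0],[0,0.019,-0.068,-0.07,0,0,0],[0,0.019,-0.068,-0.07,0,0,0],[0,0.019,-0.068,-0.07,0,0,0]]])

```text
time: 1.98
position: [0.4443, -0.1195, 0.1156]
eef_rot: [179.9, 0.0, 91.5]
contact_force: [-0.2, 0.6, -0.2]
grip_width: 0.001
finger_force: 0.0
```

```bash
cat >> h.py <<'E'
from scipy.spatial.transform import Rotation as Ro
def wrist(n):
    s=telemetry.sense();c=dict(viewer.camera("wrist"));M=np.eye(4)
    M[:3,:3]=Ro.from_euler('xyz',s["eef_rot"],degrees=True).as_matrix();M[:3,3]=s["position"]
    c["T"]=M@c["tool_from_camera"];save(c,n);print(s["time"],s["position"].round(4),s["eef_rot"].round(1));return c
E
python3 - <<'E'
from h import *
c=wrist("w1")
print(proj(c,np.array([.446,-.128,.044])),proj(c,np.array([.446,-.128,.083])), c["T"][:3,3])
E
```

```text
1.975 [ 0.4443 -0.1195  0.1156] [179.9   0.   91.5]
[255.07511073 232.1548687 ] [255.4322539  258.57579922] [ 0.44238674 -0.03539848  0.2589061 ]
```

View pics/w1.png

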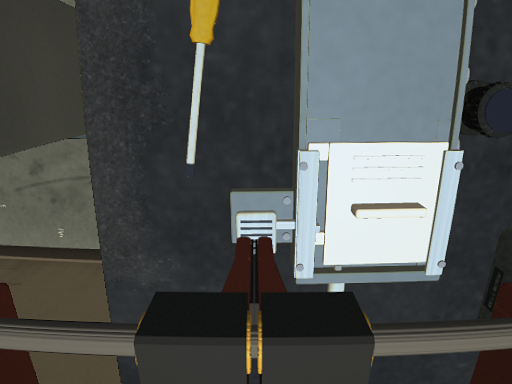

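The wrist view shows the pad at (257,226) with its far edge at row 211, and the fingertips just over its near half. The rib is at (388,212) and the box lips at columns 305 and 450. I'll measure these as a second view.

Run:
```python
from h import *
s=telemetry.sense();print(s["position"],s["qd"])
c=load("w1");t=load("top")
for n,p,z in(("padL",(236.5,226),.044),("padR",(277.5,226),.044),("padfar",(257,211.5),.044),("ribL",(352,208),.05),("ribR",(426,208),.05),("deck/cover front L",(328,142),.035),("front R",(448,143),.035),("cover rear L",(323,264),.035),("rear R",(439,266),.035),("lip outer L bot",(296,281),.0415),("lip outer R bot",(438,281),.0415),("lip top L",(299,150),.0415),("lip top R",(464,150),.0415)):
    print(n,onz(c,p,z).round(4))
T=lambda u,v:(205+(u+.5)/4.7-.5,155+(v+.5)/4.7-.5)
print(tri(c,(257,228),t,T(490,336)),tri(c,(389,208),t,T(446,170)))
```

```text
[ 0.44434853 -0.11957378  0.11572171] [-0.12414475 -0.05107035 -0.11048032 -0.01129945 -0.09046729 -0.03406725]
padL [ 0.433  -0.1237  0.044 ]
padR [ 0.4614 -0.123   0.044 ]
padfar [ 0.4469 -0.1127  0.044 ]
ribL [ 0.51   -0.1066  0.05  ]
ribR [ 0.5612 -0.1054  0.05  ]
deck/cover front L [ 0.4933 -0.0654  0.035 ]
front R [ 0.5774 -0.0629  0.035 ]
cover rear L [ 0.498  -0.1568  0.035 ]
rear R [ 0.5898 -0.1577  0.035 ]
lip outer L bot [ 0.4775 -0.1679  0.0415]
lip outer R bot [ 0.5876 -0.1672  0.0415]
lip top L [ 0.4732 -0.0703  0.0415]
lip top R [ 0.586  -0.0663  0.0415]
(array([ 0.44749895, -0.12959932,  0.03257288]), np.float64(2.033358135924102e-05)) (array([ 0.53583535, -0.10592836,  0.04920673]), np.float64(0.000814675837408979))
```

Call:
carry_out(steps=[[[0,0.002,-0.003,-0.02,0,0,0],[0,0.002,-0.003,-0.035,0,0,0],[0,0.002,-0.003,-0.038,0,0,0],[0,0.002,-0.003,-0.038,0,0,0],[0,0.002,-0.003,-0.038,0,0,0]]])

```text
time: 2.65
position: [0.4462, -0.1233, 0.0771]
eef_rot: [179.9, 0.0, 91.4]
contact_force: [-0.3, 0.1, -0.2]
grip_width: 0.0008
finger_force: 0.0
```

Call:
carry_out(steps=[[[0,0.0,-0.004,-0.006,0,0,0],[0,0.0,-0.004,-0.011,0,0,0],[0,0.0,-0.004,-0.014,0,0,0],[0,0.0,-0.004,-0.017,0,0,0],[0,0.0,-0.004,-0.018,0,0,0]]])

```text
time: 3.28
position: [0.4456, -0.1274, 0.0584]
eef_rot: [-180.0, 0.0, 91.4]
contact_force: [-3.1, -0.5, 5.5]
grip_width: 0.0006
finger_force: 2.5
```

Call:
carry_out(steps=[[[0,0,0,-0.001,0,0,0],[0,0,0,-0.002,0,0,0],[0,0,0,-0.003,0,0,0],[0,0,0,-0.003,0,0,0],[0,0,0,-0.003,0,0,0]]])

```text
time: 3.9
position: [0.4458, -0.1274, 0.0553]
eef_rot: [-180.0, 0.0, 91.4]
contact_force: [-2.7, -0.7, 2.9]
grip_width: 0.0
finger_force: 2.1
```

Run:
```python
from h import *
c=wrist("w2");print(telemetry.sense()["contact_force"])
im=c["image"].astype(int)
# cover's front edge along columns 360..420
g=im.sum(2)
for u in (345,380,410): 
    col=g[60:300,u]; print(u,[ (60+i,int(col[i]),int(col[i+1])) for i in range(239) if abs(col[i+1]-col[i])>90])
print("latched rib ->",proj(c,np.array([.536,-.106,.05])),"jumped->",proj(c,np.array([.5355,-.088,.05])))
```

```text
3.9 [ 0.4458 -0.1274  0.0553] [-180.     0.    91.4]
[-2.37400609 -1.59243212  3.52742773]
345 [(64, 392, 644), (90, 694, 396), (197, 301, 443), (198, 443, 672), (215, 725, 497), (290, 416, 322), (291, 322, 35)]
380 [(65, 388, 591), (66, 591, 700), (244, 727, 570), (245, 570, 54), (248, 155, 306), (249, 306, 400), (253, 340, 233), (255, 246, 378), (259, 419, 210), (260, 210, 86), (265, 161, 351), (269, 421, 276), (271, 207, 323), (275, 397, 231), (276, 231, 83), (293, 222, 375)]
410 [(66, 387, 509), (67, 509, 697), (156, 743, 351), (161, 325, 551), (162, 551, 680), (244, 718, 525), (245, 525, 420), (276, 435, 274), (277, 274, 170), (292, 225, 353)]
latched rib -> [435.74921531 232.81230664] jumped-> [441.7806781  198.17152534]
```

Run:
```python
from h import *
c=load("w2")
print(onz(c,(380,66),.035),onz(c,(380,245),.035),onz(c,(410,156),.05),onz(c,(410,162),.035))
```

```text
[ 0.50286193 -0.02879199  0.035     ] [ 0.51483859 -0.11997567  0.035     ] [ 0.51626769 -0.0682518   0.05      ] [ 0.52401267 -0.07382695  0.035     ]
```

View pics/w2.png

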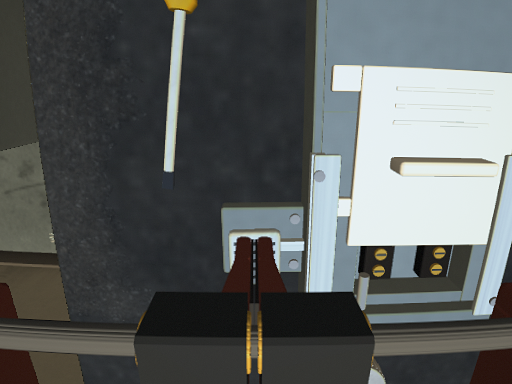

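The cover has jumped forward: its front edge went from row 142 (y -0.064) to y -0.029. The rib is now at about y -0.073 and the terminals behind it are exposed. Next I let the tab up and move behind the rib.

Call:
carry_out(steps=[[[0,0,0,0.01,0,0,0],[0,0,0,0.03,0,0,0],[0,0,0,0.06,0,0,0],[0,0.03,0.006,0.07,0,0,0],[0,0.06,0.012,0.07,0,0,0]]])

```text
time: 4.58
position: [0.5074, -0.115, 0.1271]
eef_rot: [179.8, 0.0, 91.4]
contact_force: [0.4, -0.5, 0.0]
grip_width: 0.0003
finger_force: 0.0
```

Call:
carry_out(steps=[[[0,0.02,0.006,0,0,0,0],[0,0.03,0.01,0,0,0,0],[0,0.03,0.01,-0.01,0,0,0],[0,0.03,0.01,-0.02,0,0,0],[0,0.03,0.01,-0.02,0,0,0]]])

```text
time: 5.2
position: [0.5345, -0.1053, 0.1036]
eef_rot: [-179.8, -0.0, 91.4]
contact_force: [-0.5, 0.4, 0.9]
grip_width: 0.0007
finger_force: 0.0
```

Run:
```python
from h import *
c=wrist("w3");print(telemetry.sense()["contact_force"])
cv2.imwrite('pics/w3c.png',c["image"][60:330,100:460,::-1].repeat(2,0).repeat(2,1))
```

```text
5.2 [ 0.5345 -0.1053  0.1036] [-179.8   -0.    91.4]
[ 0.65209625 -0.25655556 -0.1695504 ]
```

View pics/w3c.png

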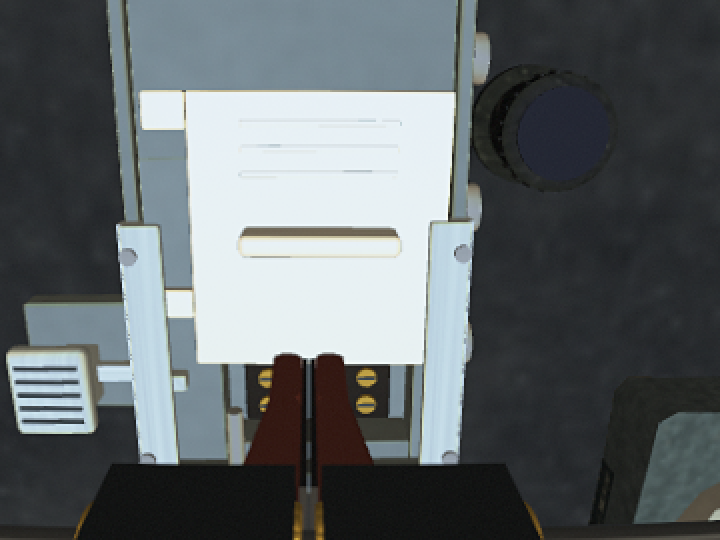

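The view shows the tab is back up. The rib's -y edge is at crop row 257 (image row 188) and spans image columns 219–301. The plate's rear edge is at image row 241.

Run:
```python
from h import *
c=load("w3")
for p,z in(((219,188),.05),((301,188),.05),((255,241.5),.035),((255,105.5),.035),((194,105.5),.035),((329,105.5),.035)): print(onz(c,p,z).round(4))
print(telemetry.sense()["position"])
```

```text
[ 0.5129 -0.0773  0.05  ]
[ 0.5631 -0.076   0.05  ]
[ 0.536  -0.1194  0.035 ]
[ 0.5338 -0.0283  0.035 ]
[ 0.4962 -0.029   0.035 ]
[ 0.5793 -0.027   0.035 ]
[ 0.53494353 -0.10539881  0.10445333]
```

Call:
carry_out(steps=[[[0,0.003,0.006,-0.01,0,0,0],[0,0.003,0.006,-0.025,0,0,0],[0,0.003,0.006,-0.038,0,0,0],[0,0.003,0.006,-0.043,0,0,0],[0,0.003,0.006,-0.044,0,0,0]]])

```text
time: 5.88
position: [0.5385, -0.0993, 0.0607]
eef_rot: [-179.9, -0.0, 91.4]
contact_force: [0.2, 0.9, 0.9]
grip_width: 0.0004
finger_force: 0.0
```

Call:
carry_out(steps=[[[0,0,0.006,-0.002,0,0,0],[0,0,0.012,-0.002,0,0,0],[0,-0.0005,0.018,-0.002,0,0,0],[0,-0.0005,0.025,-0.002,0,0,0],[0,-0.001,0.032,-0.002,0,0,0]]])

```text
time: 6.5
position: [0.538, -0.0669, 0.0596]
eef_rot: [180.0, 0.0, 91.4]
contact_force: [-0.5, -1.4, 1.4]
grip_width: 0.0005
finger_force: 0.5
```

Call:
carry_out(steps=[[[0,0,0.008,0,0,0,0],[0,-0.0005,0.016,0,0,0,0],[0,-0.0005,0.024,0,0,0,0],[0,-0.001,0.031,0,0,0,0],[0,-0.001,0.038,0,0,0,0]]])

```text
time: 7.12
position: [0.5367, -0.0288, 0.0592]
eef_rot: [-180.0, -0.0, 91.4]
contact_force: [0.3, -0.7, 0.5]
grip_width: 0.0006
finger_force: 0.5
```

Pushing well at about 1 N. I'll take a quick measurement before the last stretch.

Call:
carry_out(steps=[[[0,0,0.005,0,0,0,0],[0,-0.0005,0.01,0,0,0,0],[0,-0.0005,0.015,0,0,0,0],[0,-0.0005,0.019,0,0,0,0],[0,-0.0005,0.022,0,0,0,0]]])

```text
time: 7.75
position: [0.5362, -0.007, 0.0592]
eef_rot: [-180.0, -0.0, 91.4]
contact_force: [0.1, -0.6, 0.2]
grip_width: 0.0006
finger_force: 0.3
```

Run:
```python
from h import *
c=wrist("w4");print(telemetry.sense()["contact_force"])
cv2.imwrite('pics/w4c.png',c["image"][30:300,100:460,::-1].repeat(2,0).repeat(2,1))
```

```text
7.75 [ 0.5362 -0.007   0.0592] [-180.    -0.    91.4]
[ 0.06230608 -1.01444813 -0.22841136]
```

View pics/w4c.png

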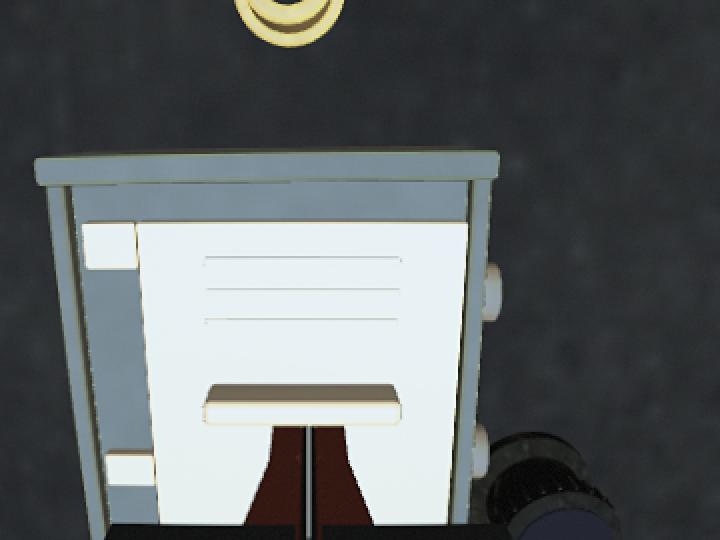

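The cover lies flat and square on the deck. Its front edge is at image row 141 and the stop's inner edge at row 122.

Run:
```python
from h import *
c=load("w4")
a=onz(c,(251,141),.035);b=onz(c,(251,122.3),.04);print(a,b,b[1]-a[1])
```

```text
[0.53386238 0.0541017  0.035     ] [0.53369426 0.06370632 0.04      ] 0.009604610240186377
```

Call:
carry_out(steps=[[[0,0,0.003,0,0,0,0],[0,0,0.005,0,0,0,0],[0,0,0.007,0,0,0,0],[0,0,0.008,0,0,0,0],[0,0,0.009,0,0,0,0]]])

```text
time: 8.43
position: [0.5363, 0.0017, 0.0592]
eef_rot: [-180.0, 0.0, 91.4]
contact_force: [-0.2, 0.2, 0.1]
grip_width: 0.0002
finger_force: 0.2
```

Call:
carry_out(steps=[[[0,0,0.0005,0,0,0,0],[0,0,0.001,0,0,0,0],[0,0,0.0015,0,0,0,0],[0,0,0.0015,0,0,0,0],[0,0,0.0015,0,0,0,0]]])

```text
time: 9.05
position: [0.5363, 0.0032, 0.0593]
eef_rot: [180.0, -0.0, 91.4]
contact_force: [0.5, -0.8, -0.2]
grip_width: 0.0007
finger_force: 0.3
```

Call:
carry_out(steps=[[[0,0,0.0005,0,0,0,0],[0,0,0.001,0,0,0,0],[0,0,0.0015,0,0,0,0],[0,0,0.002,0,0,0,0],[0,0,0.002,0,0,0,0]]])

```text
time: 9.68
position: [0.5363, 0.0035, 0.0596]
eef_rot: [180.0, 0.2, 91.4]
contact_force: [-0.9, -7.6, -0.2]
grip_width: 0.0004
finger_force: 3.9
```

The force rose to 7.6 N and the motion stopped, so the cover is at the end stop. I'll back off, lift, and check.

Call:
carry_out(steps=[[[0,0,-0.004,0,0,0,0],[0,0,-0.012,0,0,0,0],[0,0,-0.018,0.01,0,0,0],[0,0,-0.02,0.04,0,0,0],[0,0,-0.02,0.08,0,0,0]]])

```text
time: 10.3
position: [0.5357, -0.0151, 0.1397]
eef_rot: [-179.9, -0.0, 91.4]
contact_force: [0.4, 0.4, 0.0]
grip_width: 0.0004
finger_force: 0.0
```

Call:
carry_out(steps=[[[0,0,-0.02,0.03,0,0,0],[0,0,-0.04,0.05,0,0,0],[0,0,-0.05,0.05,0,0,0],[0,0,-0.05,0.05,0,0,0],[0,0,-0.05,0.05,0,0,0]]])

```text
time: 10.92
position: [0.5358, -0.0643, 0.1878]
eef_rot: [-179.9, -0.1, 91.4]
contact_force: [-0.0, -0.4, -0.6]
grip_width: 0.001
finger_force: 0.0
```

Run:
```python
from h import *
c=wrist("w5");print(telemetry.sense()["contact_force"])
```

```text
10.925 [ 0.5358 -0.0643  0.1878] [-1.799e+02 -1.000e-01  9.140e+01]
[-0.33277924 -0.14603731  0.38290254]
```

View pics/w5.png

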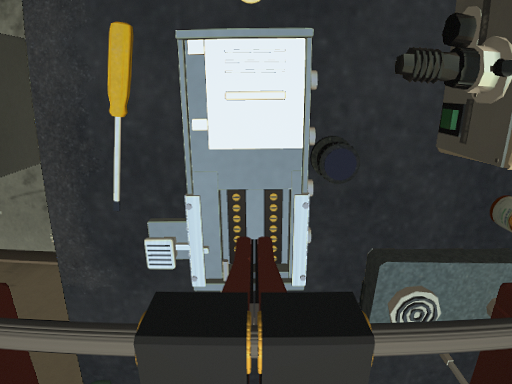

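The cover at (255,94) lies flat against the end stop (row 38). The terminals are exposed, the tab at (160,253) is up, and the screwdriver, loupe and bushing are undisturbed. The ring is out of view, and the arm never went near it.

```bash
python3 -c "
from plant import bot;print(bot.close_job())"
```

```text
the job is handed in; nothing more can be done
None
```

The cover was released with the snap tab and pushed flat along the deck to the end stop. The tab is back up, nothing else was touched, and the job was handed in at about 11 s.

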